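# Fetch the large calibration weight with the tongs

### The arm

A 7-joint arm with a two-finger parallel gripper is mounted at the origin on a cart in front of the work surface, level with it; the furniture and walls round the work are solid. World frame = base frame: x ahead of the robot, y to its left, z up, the work surface at z = 0. Lengths are in m, angles in degrees, forces in N, time in s.
With the tool pointing down it reaches from about 0.425 to 0.875 m from the base axis. Payload 4.7 kg.
Tool frame: the origin (TCP) lies on the mounting face of the last link; the fingertips stand 182 mm ahead of it and the grasp point (between the pads) lies 164 mm ahead of it; z points along the fingers, x is the direction in which the jaws open and shut, and the axes are right-handed (so a half turn about z gives the same grasp; the last joint's range is limited). The gripper opens to 87 mm and grips with 3 to 60 N. Pads are 19 mm wide; open, the fingers measure 117 mm over their backs; the gripper's body (75 mm by 190 mm) begins 51 mm behind the grasp point.
Start: joints at [77.928, 18.392, -4.016, 83.108, 1.295, 78.541, -3.26], TCP at [0.145, -0.634, 0.405] pointing down, gripper open.
Joint ranges: [-163.93, 163.93], [-17.29, 119.83], [-79.2, 71.16], [3.27, 140.29], [-89.18, 269.18], [5.43, 117.66], [-154.24, 154.24]. Speed limits (degrees/s): [147.25, 147.25, 180, 180, 180, 180, 180].

### API

Orientations are given as [roll, pitch, yaw] about the fixed x, y, z axes, in that order (R = Rz(yaw) Ry(pitch) Rx(roll)).
In Python, from cell import status, cams, env, outline_of, landmark_of gives the robot as it stands. The module is installed in compiled form; this text tells all that it offers.
- The arm moves only by the tool jog_arm, never from a script. Its argument "rows" is a list of rows, each a list of 7 numbers: the closure, from 0 (fully open) to 1 (shut), then the shift along the tool's x, y, z in m, then the turn, a rotation vector about the tool's x, y, z in degrees. A call has 1 to 12 rows; each row shifts and turns the commanded pose from where the row before left it, along the tool's axes as they then stand; what a row does not reach is not made up. A row lasts 1/12 s, in which the tool goes at most 41.7 mm and 7.16 degrees, less where a joint would pass 70% of its speed; a pose out of reach is approached as far as the arm can. A call with a gripper value outside its range is refused whole. The fingers move at their own pace and stop on an object; "grip_force" is the grip in N (left out, the last holds). Time passes only in rows, so rows that do not move let the fingers close. It gives the time, the measured TCP pose, the force and the opening at its end, in the units of the state.
- status.get_obs(): the state, without advancing time (a new reading comes with each control period).
- cams.read_camera(name): name is "scene" or "top"; returns (picture, depth): 400x640x3 uint8, red, green, blue; 400x640 float32, m along the optical axis (not along the pixel's ray), 0 where there is no reading.
- cams.camera_params(name): a dict with "vfov" (degrees; the focal length in pixels is half the picture's height over the tangent of half this angle, whatever the lens; pixels are square), "cx", "cy" (the principal point, pixels), "eye" and "attitude" of the camera in the world. Camera axes: x right, y up, looking along -z (the intrinsics and any distortion apply to the point x, -y, -z); pixel columns grow to the right and rows downward; lengths in m; the calibration is good to about 2 mm. A picture is of the moment at which its call begins. camera_params takes no time and is no camera call.
- env.sign_off(): hands the job in, once; it reports no verdict.
Trained networks look in the newest picture that a camera, given by its name, has taken for a name from the list of things; names that differ only in an ending like _2 or _b are one class to them, and where a whole thing is asked for, a point or a joint stands for the part that bears it (a point fixed in the world has none). Each returns a list of dicts, best first, with "conf" (0 to 1); they miss things now and then, are a little off and sometimes report something else, mostly with a low value. They report only what shows in the picture. A call takes as long as a camera call. They do not tell look-alikes from the thing itself.
- outline_of(camera, name): "pixels" (400x640 bool, what is visible of it) and "box" ([left, top, right, bottom] in pixels, round what is visible of it).
- landmark_of(camera, name): "position" ([row, column] in pixels: a listed point, or the origin of a listed thing).
The state is a dict: "time_s": time; "qpos": joint angles; "joint_velocities": joint speeds; "effort": joint torques, N m; "tool_pos": TCP position; "tool_rot": TCP orientation; "force": force on the tool from outside, world axes, zero at the start; "wrist_torque": the same for the moment, N m; "grip_width": finger opening in m.
Only numpy, scipy, OpenCV 4.12 (cv2) and the standard library are available. Lean on these libraries where they do the work, as an engineer would, in place of code of your own. Each camera call takes 0.05 s, during which the arm holds its last target. There are 200 camera calls.

### The job

Pull the weights drawer out to its stop and leave it open, then take the spring tongs from their holder, close them on the larger of the two weights in the drawer and lift it. Finish while holding it still in the tongs, at least 10 cm above the top of the drawer unit. Touch the weights only with the tongs, leave the smaller one standing in its pocket, and do not disturb the beaker, the crucible or the timer.

Things in the scene. Friction and masses are not known exactly. Their poses are not given: they have to be found in the camera images.
- unit: Low fixed light grey drawer unit on the bench, 170 deep (x) x 220 wide (y) x 85 mm high; origin at the centre of its underside, its x axis points from the drawer front into the unit (the drawer slides out along its -x), z up. Its one drawer is 190 mm wide inside, side walls 63 mm, front panel 71 mm above the bench.
- unit_drawer0 (a joint): How far the drawer is pulled out, in m: 0 shut (start), 0.110 at its stop. Slides with about 1 N of friction and some damping.
- unit_drawer0_handle (a point): Middle of the drawer's steel bar handle: a level bar 11 mm thick and 110 mm long, parallel to the drawer front and 35 mm in front of it (29 mm free gap behind the bar), 47 mm above the bench. It moves with the drawer; its axes are those of the unit.
- drawer_pocket_left (a point): Centre of the floor of the left round pocket (unit's +y) in the light wooden block in the drawer; moves with the drawer. Pockets 26 mm across, 4 mm deep, 80 mm apart; floor 26 mm, block top 30 mm above the bench. With the drawer at its stop this is 57 mm in front of the edge of the unit's top and 46 mm behind the drawer's front panel.
- drawer_pocket_right (a point): The same for the right pocket (at the unit's -y).
- weight_100g: The larger brass weight, 100 g or so: a round body 22 mm in diameter, straight-sided to about 22 mm height, with a knob above, 36 mm high in all. Origin at the centre of its underside, z up. Stands in either one of the two pockets.
- weight_50g: The smaller brass weight, like the larger one but 18 mm in diameter and 28 mm high; stands in the other pocket. Origin at the centre of its underside, z up.
- holder: Fixed metal holder for the tongs: an open narrow box with inner space 22 mm (x) by 72 mm (y) on a foot plate of 70 x 110 mm; the rim is 42 mm and the inner floor 8 mm above the bench. Origin at the centre of its underside. The tongs stand in it jaws down and are lifted straight up.
- tongs: Loose steel spring tongs, 80 g, 118 mm high, 66 mm wide over the open jaws, upright in the holder, jaws down. Origin midway between the lower ends of the jaws, z up to the head (pivots 112 mm up), y along which they close; alike after half a turn about z. The two arms move together and spring open by themselves, so keep them squeezed to keep hold of them.
- tongs_plates (a point): Where to grip: midway between the two ribbed plates, one on each arm, 78 mm above the jaw tips; axes as the tongs. Plates 20 mm wide, 30 mm high; over both 38 mm when open, 34 mm when lightly squeezed (jaws still go over a weight), 28 mm with the jaws on the larger weight. The spring pushes with 4 N on each plate, 6 N when shut; the head rises 40 mm above this point.
- tongs_jaws (a point): Midway between the lower ends of the two jaws; axes as the tongs. Jaws 16 mm high, 20 mm wide, each with an upright V groove for round things. They move 3 times as far as the plates: open 56 mm apart (43 at the lips of the V), with the plates squeezed to 34 mm 44 mm apart (34 at the lips). Grip a weight with the jaw ends just over the block, 33 to 38 mm above the bench.
- tongs_left (a joint): Angle of each arm of the tongs in rad: 0 fully open, 0.15 on the larger weight, 0.17 on the smaller one, 0.21 fully shut.
- bench_timer: Flat bench timer, 62x66x19 mm, lying on the bench to the right of the open drawer, near the robot; origin at the centre of its underside. Not to be moved.
- beaker: Glass beaker, 54 mm across, 68 mm high, standing right of the drawer unit; origin at the centre of its underside. Not to be moved.
- crucible: White porcelain crucible, 37 mm across, 28 mm high, standing right of the drawer unit; origin at the centre of its underside. Not to be moved.
Mind the look-alikes: they are no part of the job. What is shaped like the tongs but blue is not meant.

How it is judged (in metres and radians):
On the way, in this order (a step that is already met when the one before it is completed fails the run):
1. the drawer is pulled out to its stop (value of joint unit_drawer0 above 0.102 m), for 0.2 s.
2. the tongs are lifted out of the holder in the fingers (z of tongs in the frame of holder above 0.045 m and contact force between the fingers and tongs above 1 N), for 0.2 s.
3. the tongs are closed on the larger weight where it stands (contact force between tongs and weight_100g above 1 N and value of joint tongs_left above 0.11 rad and height (world z) of weight_100g below 0.06 m), for 0.1 s.
At the end, for the whole second after the job is handed in: Larger weight held still (under 3 cm/s) in the jaws, underside at least 0.175 m above the bench, tongs in the fingers, neither touching the unit nor the weight the robot; drawer still within 13 mm of its stop; smaller weight upright in its pocket (8 mm) (height (world z) of weight_100g above 0.175 m and linear speed of weight_100g below 0.03 m/s and contact force between tongs and weight_100g above 1 N and value of joint tongs_left above 0.11 rad and contact force between the fingers and tongs above 1 N and contact force between each of the arm, the fingers and weight_100g below 0.2 N and contact force between unit and weight_100g below 0.1 N and contact force between unit and tongs below 0.1 N and value of joint unit_drawer0 above 0.097 m and angle between weight_50g's own z axis and vertical below 0.2 rad and (distance between weight_50g and drawer_pocket_left below 0.008 m or distance between weight_50g and drawer_pocket_right below 0.008 m)); the arm keeps its last pose, push and grip.
It fails at once if the robot touches a weight with its fingers or arm (contact force between any of the fingers, the arm and weight_100g above 0.3 N or contact force between any of the fingers, the arm and weight_50g above 0.3 N).
It fails at once if the beaker, the crucible or the timer is shifted by more than 3 cm (distance of any of beaker, crucible, bench_timer from where it was at the start of the episode above 0.03 m).
It also fails if it takes over 59 s, if anything falls off the work surface, if the arm or the gripper's body presses on something with over 40 N, if the wrist force passes 120 N, or if a joint passes its speed limit or range.

## Working session

There is one attempt and no reset: what is moved stays moved. The work goes in short steps, Python scripts to look and compute and a tool call to move; the robot and the scene stay as the last step left them, time stands still between calls to the robot, and variables do not carry over. Pictures are saved under pics/ and viewed, about 8 in all and at most 12, crops included, and the job is handed in when it is done.

Besides the shell and the picture viewer there is one more tool, called after ">>>" by a JSON object that holds its "api" and its "payload". jog_arm: Moves the arm, as the interface text tells. Its arguments: {"type":"object","properties":{"rows":{"type":"array"},"grip_force":{"type":"number"}},"required":["rows"]}

```bash
mkdir -p pics
cat > h.py <<'E'
import numpy as np, cv2
from cell import status, cams, env, outline_of, landmark_of
from scipy.spatial.transform import Rotation as Rn
def par(n):
    p=cams.camera_params(n); return p
def proj2world(n,r,c,depth=None,z=None):
    p=par(n); f=200/np.tan(np.radians(p['vfov'])/2)
    d=np.array([(c-p['cx'])/f,-(r-p['cy'])/f,-1.0])
    A=np.array(p['attitude']); R=A if A.shape==(3,3) else Rn.from_euler('xyz',A,degrees=True).as_matrix()
    e=np.array(p['eye']); w=R@d
    s=depth if depth is not None else (z-e[2])/w[2]
    return e+s*w
E
python3 - <<'E'
from h import *
for n in('scene','top'):
    print(cams.camera_params(n)); im,d=cams.read_camera(n); cv2.imwrite(f'pics/{n}0.png',im[...,::-1]); np.save(f'{n}0.npy',d)
    for t in ['unit_drawer0_handle','unit','holder','tongs','tongs_plates','tongs_jaws','bench_timer','beaker','crucible']:
        print(n,t,[(np.round(x['position']).tolist(),round(x['conf'],2)) for x in landmark_of(n,t)][:4])
print(status.get_obs())
E
```

```text
{'vfov': 43.73503318841607, 'cx': 331.351228696219, 'cy': 193.88470670014217, 'eye': array([0.77663753, 0.64202914, 1.31640621]), 'attitude': array([ 30.21897101,  -0.66352063, 162.04701805])}
scene unit_drawer0_handle [([204.0, 320.0], 0.78)]
scene unit [([224.0, 285.0], 0.56), ([203.0, 322.0], 0.54)]
scene holder [([305.0, 374.0], 0.85), ([292.0, 378.0], 0.48)]
scene tongs [([302.0, 373.0], 0.57), ([303.0, 371.0], 0.48)]
scene tongs_plates [([141.0, 358.0], 0.74), ([295.0, 377.0], 0.73), ([247.0, 391.0], 0.49)]
scene tongs_jaws [([305.0, 371.0], 0.68), ([261.0, 390.0], 0.66), ([129.0, 285.0], 0.16)]
scene bench_timer [([140.0, 357.0], 0.86)]
scene beaker []
scene crucible [([127.0, 284.0], 0.56)]
{'vfov': 42.82101970378853, 'cx': 316.29050128746934, 'cy': 199.64765090405393, 'eye': array([ 0.26292661, -0.02051901,  1.41158505]), 'attitude': array([ 11.92028028,   0.12990659, -91.40101896])}
top unit_drawer0_handle [([194.0, 318.0], 0.81), ([154.0, 314.0], 0.35)]
top unit [([155.0, 313.0], 0.71)]
top holder [([216.0, 209.0], 0.9)]
top tongs [([243.0, 249.0], 0.46), ([214.0, 206.0], 
[... 266 characters left out ...]
], 0.55)]
{'time_s': 1.0, 'qpos': array([77.92916074, 18.38998028, -4.01468134, 83.10565114,  1.29567813,
       78.54063979, -3.26157228]), 'joint_velocities': array([-0.05303541, -0.02381573, -0.20246188, -0.00146409, -0.07060684,
        0.08269662,  0.0504666 ]), 'effort': array([-1.34238093e-05, -4.91116834e+01, -4.03331928e-01, -3.12776542e+01,
       -6.37918292e-02,  3.37038632e-02,  6.17358111e-06]), 'tool_pos': array([ 0.14484391, -0.63366775,  0.40482505]), 'tool_rot': array([ 1.79996246e+02, -8.88940918e-03, -7.71231901e+01]), 'force': array([-0.17247097,  1.0470782 ,  0.05856313]), 'wrist_torque': array([ 0.03958043, -0.00850356,  0.03153068]), 'grip_width': 0.08711273927282755}
```

View images.

View pics/scene0.png

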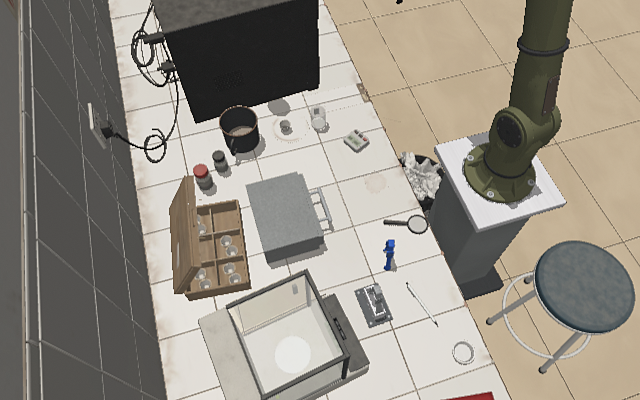

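View pics/top0.png

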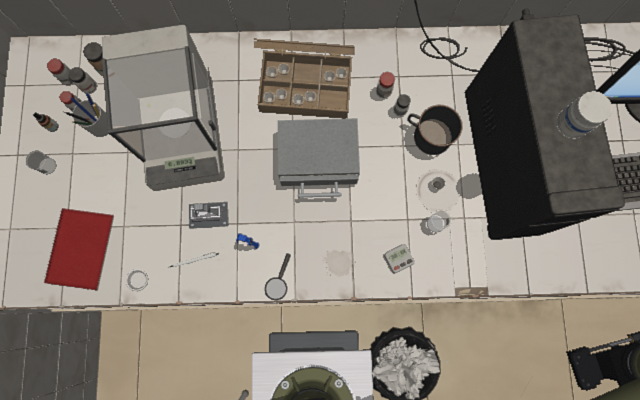

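```bash
cat >> h.py <<'E'
def cloud(n,d):
    p=par(n); f=200/np.tan(np.radians(p['vfov'])/2)
    r,c=np.mgrid[:400,:640]
    v=np.stack([(c-p['cx'])/f*d,-(r-p['cy'])/f*d,-d],-1)
    W=v@Rn.from_euler('xyz',p['attitude'],degrees=True).as_matrix().T+np.array(p['eye'])
    W[d<=0]=np.nan; return W
def rect(P): 
    (c,s,a)=cv2.minAreaRect((P[:,:2]*1000).astype(np.float32)); return np.round(c,1),np.round(s,1),round(a,2)
E
python3 - <<'E'
from h import *
for n,lo in (('top',{'u':(155,313),'h':(214,208),'hd':(194,318)}),('scene',{'u':(210,285),'h':(305,374),'hd':(204,320)})):
    W=cloud(n,np.load(n+'0.npy')); im=cv2.imread(f'pics/{n}0.png')
    c=W[lo['u'][0],lo['u'][1]]; print(n,'unit px',c)
    z=W[...,2]; near=lambda c,r:(np.hypot(W[...,0]-c[0],W[...,1]-c[1])<r)
    m=near(c,.17)&(abs(z-.085)<.006); print('unit top',rect(W[m]),np.median(z[m]))
    m=near(c,.23)&(z>.036)&(z<.058)&(W[...,0]<c[0]-.085-.015); print('handle',m.sum(),rect(W[m]) if m.sum()>4 else '')
    h=W[lo['h'][0],lo['h'][1]]; print('holder px',h)
    m=near(h,.09)&(abs(z-.042)<.005);print('rim',m.sum(),rect(W[m]))
    m=near(h,.09)&(z>.003)&(z<.05);print('foot',m.sum(),rect(W[m]))
    m=near(h,.09)&(z>.055);print('tongs',m.sum(),rect(W[m]),W[m].mean(0),z[m].max())
    m=near(h,.09)&(z>.1);print('head',m.sum(),rect(W[m]),W[m].mean(0))
    for nm in('holder','beaker','crucible','bench_timer','unit_drawer0_handle'):
        im_=cams.read_camera(n) if nm=='holder' else 0
        o=outline_of(n,nm)
        if o: 
            P=W[o[0]['pixels']]; P=P[~np.isnan(P[:,0])]; print(nm,round(o[0]['conf'],2),o[0]['box'],rect(P),np.percentile(P[:,2],[5,50,95]).round(3))
B=cv2.imread('pics/top0.png')[190:270,170:290]; S=cv2.imread('pics/scene0.png')[230:330,340:430]
cv2.imwrite('pics/crop.png',np.hstack([cv2.resize(B,(400,500*400//750)) if 0 else cv2.resize(B,(450,300)),cv2.resize(S,(270,300))]))
E
```

```text
top unit px [ 0.6664809  -0.01847338  0.08581554]
unit top (array([691.6, -32.7]), array([159.7, 219.9]), 0.21) 0.08380297040839957
handle 120 (array([562.8, -33.5]), array([118. ,   7.2]), 89.93)
holder px [0.52558461 0.27904932 0.00888063]
rim 88 (array([524.9, 279.3]), array([30.6, 80. ]), 2.86)
foot 702 (array([526.3, 274.2]), array([169.3, 170.5]), 68.63)
tongs 134 (array([525.4, 276.7]), array([20.5, 41.8]), 1.52) [0.52473366 0.27384644 0.10529481] 0.1313520860693156
head 87 (array([525.3, 279.3]), array([19.8, 34.8]), 2.54) [0.52459183 0.27713964 0.11796037]
holder 0.91 [188.1, 202.1, 226.6, 229.7] (array([525.6, 280.3]), array([ 70.9, 110.4]), 2.67) [-0.002  0.005  0.041]
beaker 0.94 [427.6, 210.1, 451.1, 231.5] (array([ 484.7, -355.3]), array([52.3, 52. ]), 17.29) [-0.001  0.025  0.067]
crucible 0.54 [432.5, 179.2, 445.8, 189.6] (array([ 595. , -366.3]), array([35.7, 37.2]), 48.54) [0.    0.013 0.03 ]
bench_timer 0.96 [383.0, 243.4, 415.8, 273.4] (array([ 389.7, -249.9]), array([64.7, 72.6]), 26.93) [0.002 0.016 0.021]
unit_drawer0_handle 0.55 [278.7, 171.6, 357.1, 197.1] (a
[... 542 characters left out ...]
17727609246
head 96 (array([525. , 282.9]), array([17.6, 32.2]), 3.11) [0.52557799 0.28555192 0.11874006]
holder 0.75 [357.0, 283.7, 392.9, 328.0] (array([524.4, 280.3]), array([ 68.4, 110.9]), 3.24) [0.001 0.006 0.043]
beaker 0.62 [310.4, 105.7, 327.1, 130.0] (array([ 476.8, -380.5]), array([112.7,  51.8]), 75.18) [0.009 0.043 0.069]
crucible 0.63 [280.8, 117.7, 289.5, 131.5] (array([ 596.6, -365.4]), array([43.7, 32.3]), 74.95) [0.002 0.018 0.029]
bench_timer 0.94 [344.7, 128.1, 364.7, 150.2] (array([ 387.2, -251.2]), array([75.6, 75.7]), 27.47) [0.004 0.017 0.022]
unit_drawer0_handle 0.62 [297.9, 175.1, 327.3, 243.3] (array([582.7, -31.7]), array([ 65.4, 217. ]), 0.67) [0.044 0.069 0.077]
```

View pics/crop.png

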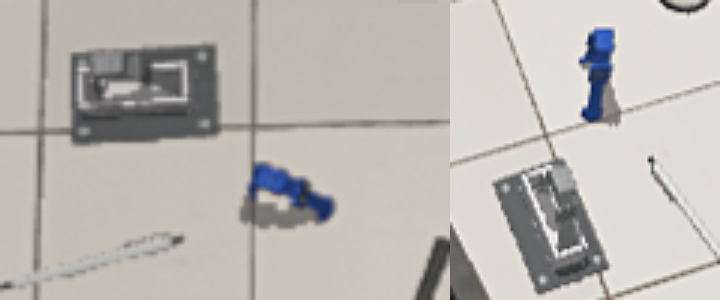

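Grey steel tongs stand in the holder at top (214,208) / scene (305,374). The blue look-alike is at top (242,246) / scene (255,390). The grey pair fits because it is steel-coloured and stands in the holder. First I turn to yaw 0 and go above the handle at about (0.565, -0.033).

>>> {"api": "jog_arm", "payload": {"rows": [[0,0,0,0,0,0,-7],[0,0,0,0,0,0,-7],[0,0,0,0,0,0,-7],[0,0,0,0,0,0,-7],[0,0,0,0,0,0,-7],[0,0,0,0,0,0,-7],[0,0,0,0,0,0,-7],[0,0,0,0,0,0,-7],[0,0,0,0,0,0,-7],[0,0,0,0,0,0,-7],[0,0,0,0,0,0,-7.1],[0,0,0,0,0,0,0]], "grip_force": 20}}

```text
time_s: 2.6
tool_pos: [0.1448, -0.6337, 0.4048]
tool_rot: [180.0, -0.0, 0.2]
force: [-0.6, 0.4, -0.6]
grip_width: 0.0872
```

>>> {"api": "jog_arm", "payload": {"rows": [[0.5,0.021,-0.03,0,0,0,0],[0.7,0.021,-0.03,0,0,0,0],[0.7,0.021,-0.03,0,0,0,0],[0.7,0.021,-0.03,0,0,0,0],[0.7,0.021,-0.03,0,0,0,0],[0.7,0.021,-0.03,0,0,0,0],[0.7,0.021,-0.03,0,0,0,0],[0.7,0.021,-0.03,0,0,0,0],[0.7,0.021,-0.03,0,0,0,0],[0.7,0.021,-0.03,0,0,0,0],[0.7,0.021,-0.03,0,0,0,0],[0.7,0.021,-0.03,0,0,0,0]]}}

```text
time_s: 3.6
tool_pos: [0.3977, -0.272, 0.4051]
tool_rot: [179.9, -0.0, -0.3]
force: [0.2, -1.4, 0.2]
grip_width: 0.0266
```

>>> {"api": "jog_arm", "payload": {"rows": [[0.7,0.021,-0.03,0,0,0,0],[0.7,0.021,-0.03,0,0,0,0],[0.7,0.021,-0.03,0,0,0,0],[0.7,0.021,-0.03,0,0,0,0],[0.7,0.021,-0.03,0,0,0,0],[0.7,0.021,-0.03,0,0,0,0],[0.7,0.021,-0.03,0,0,0,0],[0.7,0.021,-0.03,0,0,0,0],[0.7,0,0,0,0,0,0],[0.7,0,0,0,0,0,0]]}}

```text
time_s: 4.43
tool_pos: [0.5656, -0.0311, 0.4046]
tool_rot: [-179.9, 0.0, 0.1]
force: [-0.5, -0.9, 0.1]
grip_width: 0.0258
```

Run:
```python
from h import *
W=cloud('scene',np.load('scene0.npy')); W2=cloud('top',np.load('top0.npy'))
for V in(W,W2):
  for x0 in np.arange(.44,.66,.02):
    m=(V[...,0]>x0)&(V[...,0]<x0+.02)&(V[...,1]>.13)&(V[...,1]<.43); print(round(x0,2),np.nanmax(V[m][:,2]).round(3),end='; ')
  print()
print({k:np.round(v,3) for k,v in status.get_obs().items()})
im,d=cams.read_camera('top'); cv2.imwrite('pics/a.png',im[...,::-1])
```

```text
0.44 0.123; 0.46 0.018; 0.48 0.01; 0.5 0.127; 0.52 0.131; 0.54 0.045; 0.56 0.011; 0.58 0.078; 0.6 0.083; 0.62 0.083; 0.64 0.08; 0.66 0.314; 
0.44 0.119; 0.46 0.007; 0.48 0.012; 0.5 0.128; 0.52 0.131; 0.54 0.045; 0.56 0.008; 0.58 0.077; 0.6 0.082; 0.62 0.081; 0.64 0.084; 0.66 0.315; 
{'time_s': np.float64(4.433), 'qpos': array([ 42.587,  13.18 , -48.359,  93.963,   9.959,  77.379,  -7.094]), 'joint_velocities': array([ 2.768, -1.444,  2.769,  1.247,  0.895,  0.572,  1.436]), 'effort': array([ -1.748, -33.454,  -6.691, -31.069,  -0.314,  -0.128,  -0.127]), 'tool_pos': array([ 0.566, -0.031,  0.405]), 'tool_rot': array([-1.79905e+02,  7.00000e-03,  1.14000e-01]), 'force': array([-0.49 , -0.895,  0.107]), 'wrist_torque': array([-0.06 , -0.085,  0.052]), 'grip_width': np.float64(0.026)}
```

>>> {"api": "jog_arm", "payload": {"rows": [[0.7,-0.001,0.0,0.03,0,0,0],[0.7,0,0,0.03,0,0,0],[0.7,0,0,0.03,0,0,0],[0.7,0,0,0.03,0,0,0],[0.7,0,0,0.015,0,0,0],[0.7,0,0,0.015,0,0,0],[0.7,0,0,0.015,0,0,0],[0.7,0,0,0.015,0,0,0],[0.7,0,0,0.011,0,0,0],[0.7,0,0,0,0,0,0]]}}

```text
time_s: 5.32
tool_pos: [0.5626, -0.0359, 0.2115]
tool_rot: [180.0, 0.2, -0.2]
force: [-0.7, -0.3, -0.4]
grip_width: 0.0259
```

>>> {"api": "jog_arm", "payload": {"rows": [[1,0,0,0,0,0,0],[1,0,0,0,0,0,0],[1,0,0,0,0,0,0],[1,0,0,0,0,0,0],[1,0,0,0,0,0,0]]}}

```text
time_s: 5.73
tool_pos: [0.5647, -0.034, 0.2148]
tool_rot: [179.9, -0.1, -0.0]
force: [-0.2, -0.4, 3.2]
grip_width: 0.0103
```

Bar held (10.3 mm opening). Pulling.

>>> {"api": "jog_arm", "payload": {"rows": [[1,-0.008,0,0,0,0,0],[1,-0.012,0,0,0,0,0],[1,-0.012,0,0,0,0,0],[1,-0.012,0,0,0,0,0],[1,-0.012,0,0,0,0,0],[1,-0.012,0,0,0,0,0],[1,-0.012,0,0,0,0,0],[1,-0.012,0,0,0,0,0],[1,-0.009,0,0,0,0,0],[1,-0.008,0,0,0,0,0],[1,-0.004,0,0,0,0,0],[1,0,0,0,0,0,0]]}}

```text
time_s: 6.73
tool_pos: [0.4541, -0.0343, 0.215]
tool_rot: [179.9, -0.9, -0.0]
force: [17.3, -1.9, -15.6]
grip_width: 0.0101
```

>>> {"api": "jog_arm", "payload": {"rows": [[1,0,0,0,0,0,0],[1,0,0,0,0,0,0]]}}

```text
time_s: 6.9
tool_pos: [0.4543, -0.0343, 0.215]
tool_rot: [180.0, -0.8, -0.0]
force: [16.0, -3.4, -13.1]
grip_width: 0.0103
```

>>> {"api": "jog_arm", "payload": {"rows": [[1,0.002,0,0,0,0,0],[0.7,0,0,0,0,0,0],[0.7,0,0,0,0,0,0],[0.7,0,0,0,0,0,0],[0.7,0,0,-0.01,0,0,0],[0.7,0,0,-0.02,0,0,0],[0.7,0,0,-0.03,0,0,0],[0.7,0,0,-0.035,0,0,0],[0.7,0,0,-0.035,0,0,0],[0.7,0,0,-0.035,0,0,0],[0.7,0,0,-0.03,0,0,0],[0.7,0,0,0,0,0,0]]}}

```text
time_s: 7.9
tool_pos: [0.4543, -0.0327, 0.4149]
tool_rot: [179.8, -0.5, 0.0]
force: [0.3, -0.1, -0.3]
grip_width: 0.0261
```

>>> {"api": "jog_arm", "payload": {"rows": [[0.3,0,0,0,0,0,-7],[0.3,0,0,0,0,0,-7],[0.3,0,0,0,0,0,-7],[0.3,0,0,0,0,0,-7],[0.3,0,0,0,0,0,-7],[0.3,0,0,0,0,0,-7],[0.3,0,0,0,0,0,-7],[0.3,0,0,0,0,0,-7],[0.3,0,0,0,0,0,-7],[0.3,0,0,0,0,0,-7],[0.3,0,0,0,0,0,-7],[0.3,0,0,0,0,0,-7]]}}

```text
time_s: 8.9
tool_pos: [0.4524, -0.0332, 0.4084]
tool_rot: [-179.9, -0.0, 84.4]
force: [0.1, -0.1, 0.0]
grip_width: 0.0607
```

Run:
```python
from h import *
print({k:np.round(v,3) for k,v in status.get_obs().items() if k in('qpos','tool_pos','tool_rot','force','grip_width')})
for n in('top','scene'):
    im,d=cams.read_camera(n); cv2.imwrite(f'pics/{n}1.png',im[...,::-1]); np.save(f'{n}1.npy',d)
    for t in ['weight_100g','weight_50g','drawer_pocket_left','drawer_pocket_right','tongs_plates','unit_drawer0_handle']:
        z={'weight_100g':.026,'weight_50g':.026,'tongs_plates':.086,'unit_drawer0_handle':.047}.get(t,.026)
        print(n,t,[(np.round(x['position']).tolist(),round(x['conf'],2),proj2world(n,*x['position'],z=z).round(3).tolist()) for x in landmark_of(n,t)][:3])
cv2.imwrite('pics/b.png',np.hstack([cv2.resize(cv2.imread('pics/top1.png')[130:230,260:380],(400,333)),cv2.resize(cv2.imread('pics/scene1.png')[160:260,250:370],(400,333))]))
```

```text
{'qpos': array([ 46.73 ,  -5.679, -42.586, 107.838,  -3.964,  76.467,  89.595]), 'tool_pos': array([ 0.452, -0.033,  0.408]), 'tool_rot': array([-1.79913e+02, -1.20000e-02,  8.43750e+01]), 'force': array([ 0.126, -0.067,  0.002]), 'grip_width': np.float64(0.061)}
top weight_100g []
top weight_50g [([221.0, 434.0], 0.67, [0.486, -0.348, 0.026])]
top drawer_pocket_left [([201.0, 299.0], 0.59, [0.553, 0.023, 0.026])]
top drawer_pocket_right [([216.0, 208.0], 0.61, [0.517, 0.275, 0.026])]
top tongs_plates [([210.0, 204.0], 0.61, [0.521, 0.272, 0.086])]
top unit_drawer0_handle [([222.0, 436.0], 0.22, [0.481, -0.348, 0.047])]
scene weight_100g [([194.0, 357.0], 0.63, [0.456, -0.045, 0.026]), ([195.0, 322.0], 0.39, [0.56, -0.072, 0.026]), ([216.0, 333.0], 0.37, [0.548, 0.005, 0.026])]
scene weight_50g [([217.0, 332.0], 0.54, [0.552, 0.007, 0.026])]
scene drawer_pocket_left [([194.0, 323.0], 0.66, [0.556, -0.075, 0.026]), ([294.0, 376.0], 0.26, [0.512, 0.265, 0.026])]
scene drawer_pocket_right [([194.0, 321.0], 0.9, [0.561, -0.078, 0.026]), ([192.0, 358.0], 0.64, [0.452, -0.05, 0.026])]
scene tongs_plates [([294.0, 377.0], 0.65, [0.523, 0.282, 0.086]), ([248.0, 388.0], 0.46, [0.45, 0.169, 0.086])]
scene unit_drawer0_handle [([190.0, 358.0], 0.68, [0.456, -0.044, 0.047]), ([304.0, 373.0], 0.43, [0.534, 0.294, 0.047])]
```

View pics/b.png

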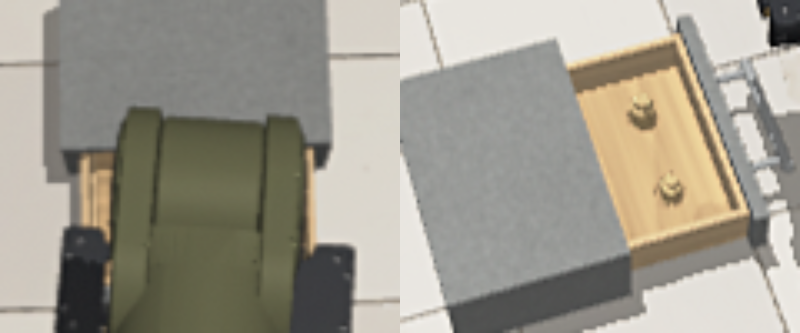

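The larger weight is in the right pocket at scene (195,322), going by apparent size; I'll measure it once the arm has cleared the view. Moving above the holder.

>>> {"api": "jog_arm", "payload": {"rows": [[0.3,0,0,0,0,0,-4.3],[0.3,0,0,0,0,0,-4.3],[0.3,0.0344,0.0097,0,0,0,0],[0.3,0.0344,0.0097,0,0,0,0],[0.3,0.0344,0.0097,0,0,0,0],[0.3,0.0344,0.0097,0,0,0,0],[0.3,0.0344,0.0097,0,0,0,0],[0.3,0.0344,0.0097,0,0,0,0],[0.3,0.0344,0.0097,0,0,0,0],[0.3,0.0344,0.0097,0,0,0,0],[0.3,0.0344,0.0097,0,0,0,0],[0.3,0,0,0,0,0,0]]}}

```text
time_s: 10.6
tool_pos: [0.5248, 0.287, 0.408]
tool_rot: [-179.9, -0.4, 93.1]
force: [-1.6, 1.0, 0.4]
grip_width: 0.0608
```

Run:
```python
from h import *
print({k:np.round(v,3) for k,v in status.get_obs().items() if k in('qpos','tool_pos','tool_rot','force','grip_width')})
for n in('top','scene'):
    im,d=cams.read_camera(n); cv2.imwrite(f'pics/{n}2.png',im[...,::-1]); np.save(f'{n}2.npy',d)
    for t in ['weight_100g','weight_50g','drawer_pocket_left','drawer_pocket_right']:
        print(n,t,[(np.round(x['position']).tolist(),round(x['conf'],2),proj2world(n,*x['position'],z=.026).round(4).tolist()) for x in landmark_of(n,t)][:4])
    W=cloud(n,d); z=W[...,2]
    for c in((.55,.007),(.55,-.073)):
        m=(abs(W[...,0]-c[0])<.03)&(abs(W[...,1]-c[1])<.03)&(z>.037)&(z<.08)
        if m.sum()>3: print('w',c,m.sum(),W[m].mean(0).round(4),rect(W[m]),z[m].max().round(4))
    m=(W[...,0]>.57)&(W[...,0]<.8)&(abs(W[...,1]+.03)<.13)&(abs(z-.085)<.006);print('unit',rect(W[m]))
    m=(W[...,0]<.51)&(W[...,0]>.44)&(abs(W[...,1]+.03)<.1)&(z<.08)&(z>.064);print('panel',m.sum(),rect(W[m]) if m.sum()>4 else 0)
    m=(W[...,0]<.53)&(W[...,0]>.4)&(abs(W[...,1]+.03)<.1)&(z<.06)&(z>.036)
    print('handle/block?',m.sum(),rect(W[m]) if m.sum()>4 else 0)
cv2.imwrite('pics/c.png',np.hstack([cv2.resize(cv2.imread('pics/top2.png')[130:230,260:380],(400,333)),cv2.resize(cv2.imread('pics/scene2.png')[160:260,250:370],(400,333))]))
```

```text
{'qpos': array([ 14.976,  20.643, -57.586,  89.125,  17.174,  79.763,  49.172]), 'tool_pos': array([0.525, 0.287, 0.408]), 'tool_rot': array([-179.865,   -0.429,   93.134]), 'force': array([-1.601,  0.953,  0.353]), 'grip_width': np.float64(0.061)}
top weight_100g [([197.0, 337.0], 0.57, [0.5618, -0.0825, 0.026]), ([198.0, 333.0], 0.33, [0.5595, -0.0708, 0.026])]
top weight_50g [([200.0, 304.0], 0.53, [0.5553, 0.0104, 0.026]), ([197.0, 334.0], 0.47, [0.5629, -0.0728, 0.026]), ([186.0, 436.0], 0.38, [0.5851, -0.3599, 0.026])]
top drawer_pocket_left [([198.0, 303.0], 0.94, [0.5608, 0.0131, 0.026])]
top drawer_pocket_right [([198.0, 330.0], 0.96, [0.5606, -0.0633, 0.026])]
w (0.55, 0.007) 37 [0.5562 0.0067 0.0463] (array([556.8,   6.5]), array([16. , 17.5]), 50.0) 0.055
w (0.55, -0.073) 51 [ 0.5561 -0.0733  0.054 ] (array([557.8, -74.3]), array([19.6, 20.4]), 84.45) 0.0657
unit (array([692.6, -32.9]), array([220. , 157.5]), 89.97)
panel 467 (array([499.8, -30.5]), array([ 20.2, 197.7]), 0.07)
handle/block? 388 (array([488.8, -29.1]), array([197.8,  76.9]), 89.86)
scene weight_100g [([126.0, 315.0], 0.63, [0.5018, -0.3282, 0.026]), ([196.0, 319.0], 0.38, [0.5684, -0.073, 0.026])]
scene weight_50g [([216.0, 334.0], 0.54, [0.5463, 0.0058, 0.026])]
scene drawer_pocket_left [([223.0, 331.0], 0.98, [0.5621, 0.0231, 0.026]), ([138.0, 355.0], 0.47, [0.3939, -0.2407, 0.026])]
scene drawer_pocket_right [([193.0, 323.0], 0.75, [0.5536, -0.08, 0.026])]
w (0.55, 0.007) 37 [0.5583 0.0093 0.0477] (array([561.7,  -1.9]), array([16. , 38.6]), 15.42) 0.0597
w (0.55, -0.073) 58 [ 0.5588 -0.0691  0.0513] (array([558.5, -60.9]), array([33.6, 21.6]), 85.74) 0.066
unit (array([692.2, -32.2]), array([155.3, 225.8]), 0.17)
panel 344 (array([499.3, -35.1]), array([ 19.4, 189.7]), 0.46)
handle/block? 328 (array([490. , -30.5]), array([192.3,  79.2]), 89.96)
```

View pics/c.png

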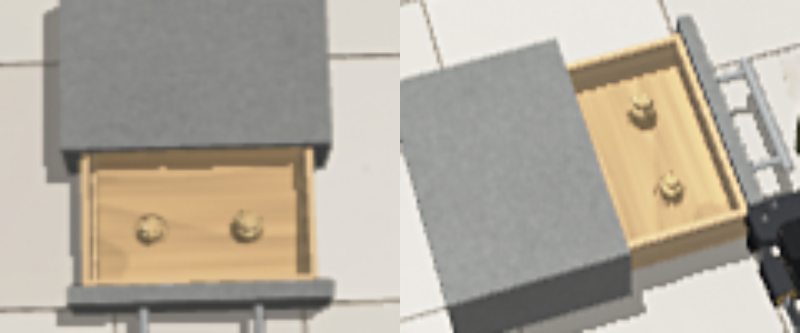

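>>> {"api": "jog_arm", "payload": {"rows": [[0.3,0,0,0.02,0,0,0],[0.3,0,0,0.03,0,0,0],[0.3,0,0,0,0,0,0],[0.3,0,0,0,0,0,0]]}}

```text
time_s: 11.43
tool_pos: [0.5262, 0.2785, 0.3579]
tool_rot: [-179.9, 0.1, 92.5]
force: [-0.2, 0.8, 0.4]
grip_width: 0.061
```

Run:
```python
from h import *
im,d=cams.read_camera('scene');W=cloud('scene',d);z=W[...,2]
m=(abs(W[...,0]-.525)<.06)&(abs(W[...,1]-.28)<.09)&(z<.15)
for a,b in((.11,.135),(.07,.105),(.045,.07)):
    k=m&(z>a)&(z<b); print(a,k.sum(),rect(W[k]) if k.sum()>3 else 0)
cv2.imwrite('pics/d.png',cv2.resize(im[220:340,320:460,::-1],(560,480)))
print({k:np.round(v,4) for k,v in status.get_obs().items() if k in('tool_pos','tool_rot')})
```

```text
0.11 3 0
0.07 38 (array([531.1, 283.8]), array([15. , 41.8]), 14.06)
0.045 41 (array([530.2, 281.1]), array([21.4, 76.8]), 12.29)
{'tool_pos': array([0.5265, 0.2791, 0.3593]), 'tool_rot': array([-1.799937e+02,  7.300000e-03,  9.255040e+01])}
```

View pics/d.png

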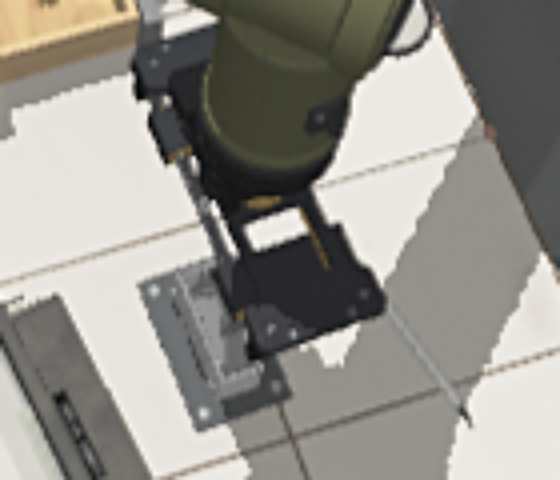

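The gripper is over the holder at crop (260,290) with its jaws aligned along the holder's slot. Descending.

>>> {"api": "jog_arm", "payload": {"rows": [[0.3,0.002,-0.001,0.02,0,0,0],[0.3,0,0,0.02,0,0,0],[0.3,0,0,0.02,0,0,0],[0.3,0,0,0.015,0,0,0],[0.3,0,0,0.015,0,0,0],[0.3,0,0,0.01,0,0,0],[0.3,0,0,0.006,0,0,0],[0.3,0,0,0,0,0,0],[0.3,0,0,0,0,0,0]]}}

```text
time_s: 12.23
tool_pos: [0.5255, 0.2816, 0.2531]
tool_rot: [180.0, -0.0, 92.6]
force: [0.3, -0.5, -0.5]
grip_width: 0.0609
```

>>> {"api": "jog_arm", "payload": {"rows": [[0.45,0,0,0,0,0,0],[0.55,0,0,0,0,0,0],[0.58,0,0,0,0,0,0],[0.61,0,0,0,0,0,0],[0.61,0,0,0,0,0,0],[0.61,0,0,0,0,0,0],[0.61,0,0,0,0,0,0]], "grip_force": 15}}

```text
time_s: 12.82
tool_pos: [0.5254, 0.2818, 0.2532]
tool_rot: [179.9, -0.0, 92.6]
force: [-0.8, 0.4, 2.5]
grip_width: 0.035
```

>>> {"api": "jog_arm", "payload": {"rows": [[0.615,0,0,-0.004,0,0,0],[0.615,0,0,-0.008,0,0,0],[0.615,0,0,-0.012,0,0,0],[0.615,0,0,-0.016,0,0,0],[0.615,0,0,-0.02,0,0,0],[0.615,0,0,-0.02,0,0,0],[0.615,0,0,-0.02,0,0,0],[0.615,0,0,-0.02,0,0,0],[0.615,0,0,-0.015,0,0,0],[0.615,0,0,-0.01,0,0,0],[0.615,0,0,0,0,0,0],[0.615,0,0,0,0,0,0]]}}

```text
time_s: 13.82
tool_pos: [0.5252, 0.2814, 0.3981]
tool_rot: [180.0, 0.0, 92.6]
force: [-0.1, -0.4, -1.5]
grip_width: 0.0339
```

Run:
```python
from h import *
o=status.get_obs(); print({k:np.round(v,4) for k,v in o.items() if k in('qpos','tool_pos','tool_rot','force','grip_width','wrist_torque')})
for n in('scene','top'):
    im,d=cams.read_camera(n); cv2.imwrite(f'pics/{n}3.png',im[...,::-1])
    for t in('tongs_jaws','tongs_plates'):
        z=o['tool_pos'][2]-.164-(.082 if t=='tongs_jaws' else 0.004)
        print(n,t,[(np.round(x['position']).tolist(),round(x['conf'],2),proj2world(n,*x['position'],z=z).round(3).tolist()) for x in landmark_of(n,t)][:3])
cv2.imwrite('pics/e.png',cv2.resize(cv2.imread('pics/scene3.png')[200:340,320:480],(640,560)))
```

```text
{'qpos': array([ 15.3147,  20.5938, -57.2708,  90.2558,  17.5904,  78.7709,
        48.839 ]), 'tool_pos': array([0.5252, 0.2814, 0.3981]), 'tool_rot': array([1.799615e+02, 1.030000e-02, 9.257690e+01]), 'force': array([-0.1231, -0.3573, -1.51  ]), 'wrist_torque': array([ 0.1091, -0.1503,  0.0417]), 'grip_width': np.float64(0.0339)}
scene tongs_jaws [([284.0, 376.0], 0.48, [0.528, 0.277, 0.152])]
scene tongs_plates [([274.0, 382.0], 0.6, [0.525, 0.283, 0.23]), ([124.0, 321.0], 0.54, [0.529, -0.176, 0.23])]
top tongs_jaws []
top tongs_plates []
```

View pics/e.png

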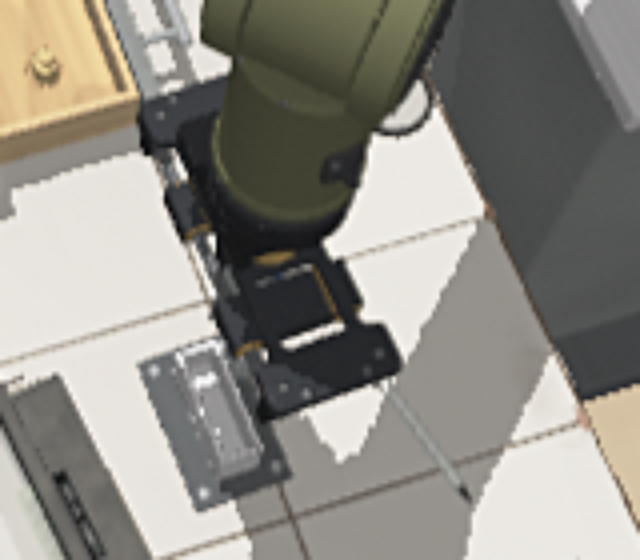

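Holder at crop (215,420) is empty and the tongs are in the fingers at 33.9 mm. Now to a point above the larger weight.

>>> {"api": "jog_arm", "payload": {"rows": [[0.615,-0.01,0,0,0,0,2.6],[0.615,-0.02,0.002,0,0,0,0],[0.615,-0.025,0.003,0,0,0,0],[0.615,-0.03,0.003,0,0,0,0],[0.615,-0.03,0.003,0,0,0,0],[0.615,-0.03,0.003,0,0,0,0],[0.615,-0.03,0.003,0,0,0,0],[0.615,-0.03,0.003,0,0,0,0],[0.615,-0.03,0.003,0,0,0,0],[0.615,-0.03,0.003,0,0,0,0],[0.615,-0.03,0.003,0,0,0,0],[0.615,-0.025,0.002,0,0,0,0]]}}

```text
time_s: 15.12
tool_pos: [0.5563, -0.042, 0.3976]
tool_rot: [-180.0, 0.1, 89.7]
force: [0.1, -0.4, -0.1]
grip_width: 0.034
```

>>> {"api": "jog_arm", "payload": {"rows": [[0.615,-0.02,0,0,0,0,0],[0.615,-0.015,0,0,0,0,0],[0.615,-0.01,0,0,0,0,0],[0.615,0,0,0,0,0,0],[0.615,0,0,0,0,0,0],[0.615,0,0,0,0,0,0],[0.615,0,0,0,0,0,0]]}}

```text
time_s: 15.7
tool_pos: [0.5566, -0.0819, 0.3979]
tool_rot: [180.0, -0.0, 90.1]
force: [0.6, -0.5, -0.5]
grip_width: 0.0333
```

Run:
```python
from h import *
o=status.get_obs(); print({k:np.round(v,4) for k,v in o.items() if k in('qpos','tool_pos','tool_rot','force','grip_width')})
V=[]
for n in('scene','top'):
    im,d=cams.read_camera(n); V.append(cv2.resize(im[130:270,250:410,::-1],(400,350)))
    for t in('tongs_jaws','weight_100g'):
        z=o['tool_pos'][2]-.245 if t=='tongs_jaws' else .026
        print(n,t,[(np.round(x['position']).tolist(),round(x['conf'],2),proj2world(n,*x['position'],z=z).round(3).tolist()) for x in landmark_of(n,t)][:3])
cv2.imwrite('pics/f.png',np.hstack(V))
```

```text
{'qpos': array([ 48.8377,  13.0613, -49.3473,  95.0232,  10.1317,  76.5755,
        87.963 ]), 'tool_pos': array([ 0.5566, -0.0819,  0.3979]), 'tool_rot': array([ 1.799885e+02, -2.020000e-02,  9.010270e+01]), 'force': array([ 0.6198, -0.5409, -0.4933]), 'grip_width': np.float64(0.0333)}
scene tongs_jaws [([260.0, 388.0], 0.5, [0.477, 0.227, 0.153]), ([168.0, 323.0], 0.48, [0.552, -0.084, 0.153])]
scene weight_100g []
top tongs_jaws [([243.0, 246.0], 0.71, [0.423, 0.152, 0.153]), ([221.0, 435.0], 0.59, [0.468, -0.318, 0.153])]
top weight_100g [([258.0, 400.0], 0.43, [0.389, -0.248, 0.026])]
```

View pics/f.png

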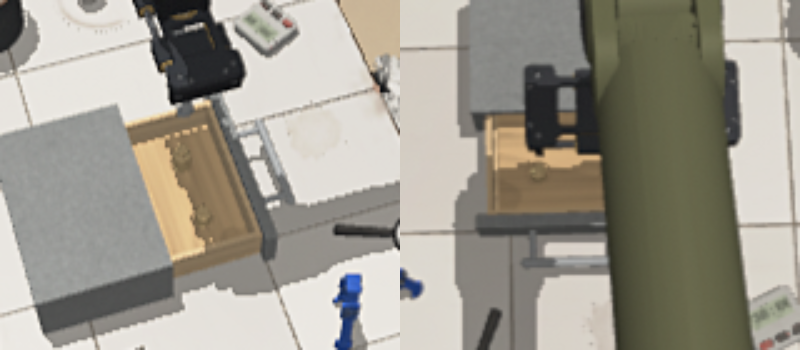

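>>> {"api": "jog_arm", "payload": {"rows": [[0.615,0.005,0,0.01,0,0,0],[0.615,0.004,0,0.015,0,0,0],[0.615,0,0,0.015,0,0,0],[0.615,0,0,0.01,0,0,0],[0.615,0,0,0,0,0,0],[0.615,0,0,0,0,0,0],[0.615,0,0,0,0,0,0]]}}

```text
time_s: 16.58
tool_pos: [0.5569, -0.0746, 0.3482]
tool_rot: [180.0, 0.0, 90.0]
force: [0.0, -0.5, -0.2]
grip_width: 0.0336
```

Run:
```python
from h import *
o=status.get_obs(); print({k:np.round(v,4) for k,v in o.items() if k in('tool_pos','tool_rot','force','grip_width')})
im,d=cams.read_camera('scene');W=cloud('scene',d);z=W[...,2]
t=o['tool_pos'];m=(abs(W[...,0]-t[0])<.03)&(abs(W[...,1]-t[1])<.05)
for a in np.arange(.04,.2,.01):
    k=m&(z>=a)&(z<a+.01); 
    if k.sum()>2: P=W[k]; print(round(a,2),k.sum(),'x',P[:,0].min().round(4),P[:,0].max().round(4),'y',P[:,1].min().round(4),P[:,1].max().round(4))
cv2.imwrite('pics/g.png',cv2.resize(im[140:240,280:400,::-1],(720,600),interpolation=cv2.INTER_CUBIC))
```

```text
{'tool_pos': array([ 0.5569, -0.0746,  0.3482]), 'tool_rot': array([1.79951e+02, 1.60000e-03, 8.99745e+01]), 'force': array([ 0.0463, -0.5331, -0.2035]), 'grip_width': np.float64(0.0336)}
0.04 35 x 0.547 0.5851 y -0.1238 -0.061
0.05 33 x 0.5494 0.5836 y -0.1239 -0.0606
0.06 29 x 0.5526 0.5866 y -0.1239 -0.0668
0.1 6 x 0.5495 0.5646 y -0.0536 -0.0502
0.11 13 x 0.5481 0.5647 y -0.058 -0.0492
0.12 6 x 0.5524 0.5617 y -0.054 -0.05
```

View pics/g.png

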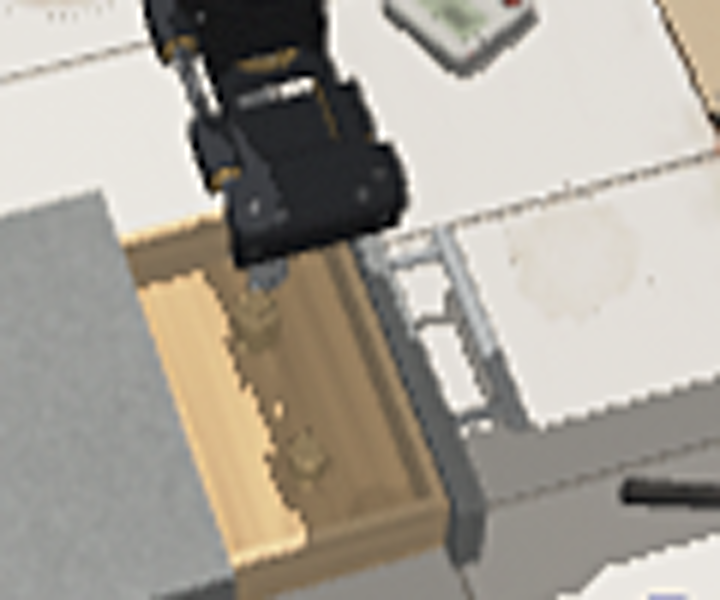

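Jaw centre is at x≈0.5565 and y symmetric about the TCP, so the tongs hang straight over the weight at crop (258,318). Descending.

>>> {"api": "jog_arm", "payload": {"rows": [[0.615,0.001,0,0.008,0,0,0],[0.615,0,0,0.01,0,0,0],[0.615,0,0,0.01,0,0,0],[0.615,0,0,0.01,0,0,0],[0.615,0,0,0.01,0,0,0],[0.615,0,0,0.008,0,0,0],[0.615,0,0,0.006,0,0,0],[0.615,0,0,0.005,0,0,0],[0.615,0,0,0,0,0,0],[0.615,0,0,0,0,0,0],[0.615,0,0,0,0,0,0]]}}

```text
time_s: 17.55
tool_pos: [0.5568, -0.0735, 0.2811]
tool_rot: [180.0, 0.0, 90.0]
force: [0.8, 1.1, -0.1]
grip_width: 0.0335
```

>>> {"api": "jog_arm", "payload": {"rows": [[0.64,0,0,0,0,0,0],[0.66,0,0,0,0,0,0],[0.68,0,0,0,0,0,0],[0.7,0,0,0,0,0,0],[0.75,0,0,0,0,0,0],[0.9,0,0,0,0,0,0],[1,0,0,0,0,0,0],[1,0,0,0,0,0,0],[1,0,0,0,0,0,0],[1,0,0,0,0,0,0]], "grip_force": 35}}

```text
time_s: 18.38
tool_pos: [0.5567, -0.0735, 0.281]
tool_rot: [180.0, 0.0, 90.0]
force: [-0.1, 0.3, 1.5]
grip_width: 0.0273
```

Width 27.3 mm (28 expected on the larger weight; the bar also read about 0.7 mm low). Lifting.

>>> {"api": "jog_arm", "payload": {"rows": [[1,0,0,-0.004,0,0,0],[1,0,0,-0.008,0,0,0],[1,0,0,-0.012,0,0,0],[1,0,0,-0.018,0,0,0],[1,0,0,-0.024,0,0,0],[1,0,0,-0.028,0,0,0],[1,0,0,-0.028,0,0,0],[1,0,0,-0.028,0,0,0],[1,0,0,-0.024,0,0,0],[1,0,0,-0.018,0,0,0],[1,0,0,-0.012,0,0,0],[1,0,0,-0.006,0,0,0]]}}

```text
time_s: 19.38
tool_pos: [0.5566, -0.0733, 0.4932]
tool_rot: [179.8, 0.1, 90.0]
force: [-0.3, 0.0, -2.2]
grip_width: 0.0273
```

>>> {"api": "jog_arm", "payload": {"rows": [[1,0,0,0,0,0,0],[1,0,0,0,0,0,0],[1,0,0,0,0,0,0],[1,0,0,0,0,0,0],[1,0,0,0,0,0,0],[1,0,0,0,0,0,0]]}}

```text
time_s: 19.88
tool_pos: [0.5565, -0.0737, 0.49]
tool_rot: [-179.9, -0.0, 90.0]
force: [-0.2, 0.8, -2.3]
grip_width: 0.0271
```

Run:
```python
from h import *
o=status.get_obs(); print({k:np.round(v,4) for k,v in o.items() if k in('tool_pos','tool_rot','force','grip_width','joint_velocities')})
im,d=cams.read_camera('scene');W=cloud('scene',d);z=W[...,2];t=o['tool_pos']
m=(W[...,0]<.52)&(W[...,0]>.44)&(abs(W[...,1]+.03)<.1)&(z<.08)&(z>.064);print('panel',m.sum(),rect(W[m]))
m=(abs(W[...,0]-.557)<.02)&(abs(W[...,1]-.007)<.02)&(z>.037)&(z<.08);print('w50',W[m].mean(0),z[m].max())
m=(abs(W[...,0]-.557)<.015)&(abs(W[...,1]+.073)<.02)&(z>.036)&(z<.08);print('pocket right occupied px',m.sum())
m=(abs(W[...,0]-t[0])<.03)&(abs(W[...,1]-t[1])<.05)&(z>.18)&(z<.3);print('tongs px',m.sum(),z[m].min())
cv2.imwrite('pics/i.png',cv2.resize(im[120:240,260:400,::-1],(700,600),interpolation=cv2.INTER_CUBIC))
```

```text
{'joint_velocities': array([-0.0588, -0.1617, -0.0666, -0.2183, -0.0661,  0.012 , -0.0317]), 'tool_pos': array([ 0.5565, -0.0737,  0.49  ]), 'tool_rot': array([-1.799305e+02, -1.770000e-02,  8.998320e+01]), 'force': array([-0.2237,  0.8391, -2.2542]), 'grip_width': np.float64(0.0271)}
panel 385 (array([504. , -30.8]), array([198.7,  29.1]), 89.11)
w50 [0.55788291 0.01016958 0.04810547] 0.05798368962603906
pocket right occupied px 1
tongs px 48 0.23559502873235494
```

View pics/i.png

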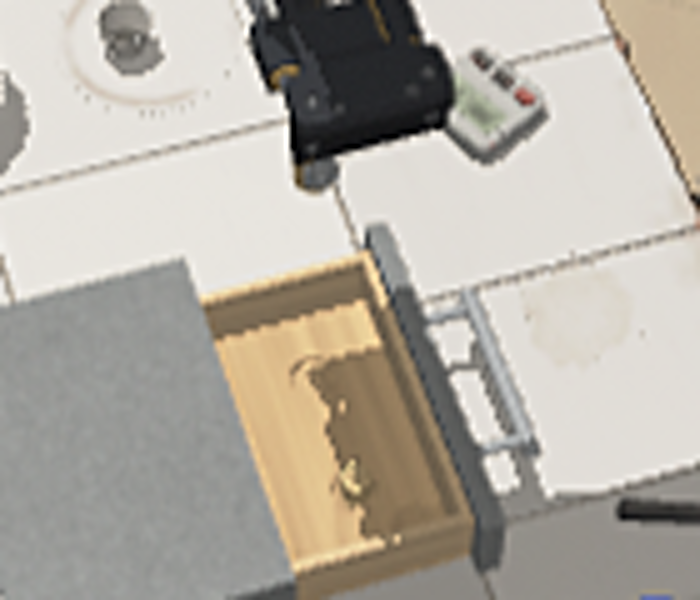

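The right pocket at crop (308,370) is empty and the small weight still stands at (350,480). The drawer is open, and the load on the tool is about 2 N. Handing in.

Run:
```python
from h import *
print(env.sign_off()); o=status.get_obs(); print(o['tool_pos'],o['grip_width'],o['force'])
```

```text
the job is handed in; nothing more can be done
None
the job is handed in; nothing more can be done
```

The job is handed in. The drawer is open at its stop, and the steel tongs from the holder hold the larger weight, from the right pocket, above the drawer unit. `env.sign_off()` reports no verdict, so this rests on my last checks, taken at about 20 s on the robot's clock.

- **Weight in the tongs:** the gripper opening is 27.1 mm (28 mm expected) and the tool carries about 2.2 N, which fits the tongs plus the weight. The right pocket is empty. The gripper hid the weight itself, so its underside height of about 0.235 m is worked out from a tool height of 0.490 m. The limit is 0.175 m. The arm was still.
- **Drawer:** it met its stop with 17 N when pulled, and the last picture shows it still open. The panel position in the final depth check came out 4 mm off the earlier one. That rectangle also took in neighbouring points, so I put no weight on the difference.
- **Smaller weight:** it still stands upright in the left pocket.
- **Beaker, crucible and timer:** I did not measure these again at the end, but the path stayed clear of them and the timer showed undisturbed in the last picture.
- **Trained networks:** they gave several wrong hits for the weights and the tongs. I chose the weight by its height in the depth images, 66 mm against 55 mm at the top.

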